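# Lock the carrier and press the paste jar down in its sprung cradle

## Task

First turn the turnbutton on the dock fully across the carrier plate, so that the carrier is locked in. Then stand the tall blue-banded jar upright in the blue sprung ring and press it, by the jar and not by the ring, fully down against the spring. Finish while still holding the jar down like that; leave the short red-banded jar, the yellow-handled pliers and the marker where they are.

Things in the scene. Friction and masses are not known exactly. Their poses are not given: they have to be found in the camera images.
- jar_paste: The tall white plastic jar with a blue band and a fixed screw cap, loose, standing on the bench; 57.6 mm diameter over the cap, 56 mm over the body, 72 mm tall, cap from 56 mm up, flat top, 0.09 to 0.14 kg. Origin: centre of its underside, z up. It and the short jar may be on either side of the dock.
- jar_flux: Bystander: the short white jar with a dark red band, 54 mm diameter, 50 mm tall, loose on the bench. Origin: centre of its underside.
- side_cutters: Bystander: yellow-handled side cutters (pliers) lying loose on the bench, 118 x 90 x 13 mm. Origin: centre of the underside.
- marker: Bystander: black and red marker pen lying loose on the bench, 131 mm long, 12 mm thick. Origin: centre of the underside.
- dock: Grey dock fixed on the bench: slab 135 (x) by 210 (y) mm, 8 mm thick, spanning x -75 to +60 mm from its origin, with a rim up to 15 mm above the bench round the carrier. Origin on the bench under the carrier's centre, z up; its yaw varies by up to 0.25 rad. The turnbutton's pivot is at (-56, +72) mm in the dock's frame.
- carrier: Aluminium plate 90 (x) by 180 (y) by 8 mm lying loose in the dock (1.5 mm play), 0.6 kg, its top 16 mm above the bench; it carries the sprung ring at its centre. Origin: centre of its underside, 8 mm above the bench.
- ring_seat (a point): Centre of the inner floor of the blue sprung ring, on which the jar's underside stands. The ring is a short cup: inner diameter 62 mm, outer 77 mm, wall rising 20 mm above this point. With the ring up this point is 42 mm above the bench, pressed fully down 24 mm.
- cradle_ring (a joint): Downward travel of the sprung ring in m: 0 up, 0.018 fully down on its stop. The spring holds it up under the jar's weight; about 1 N of push on the jar starts it, rising to about 10 N at the stop; it springs back when let go.
- turn_post (a point): Centre of the flat top of the red upright finger post at the free end of the turnbutton: post 12 mm diameter, standing free from 23.5 mm to 51.5 mm above the bench (this point is at 51.5 mm), 36 mm from the pivot. It can be pinched or pushed sideways. The steel turnbutton arm below it is 14 mm wide and spans 17.5 to 23.5 mm above the bench.
- turnbutton (a joint): Turnbutton angle in rad about the vertical pivot, clockwise seen from above: 0 arm pointing to the dock's +y (unlocked, clear of the carrier), 1.571 arm pointing to the dock's +x, across the carrier (locked, on its stop). Starts between 0 and 0.35; stiff (0.04 N m friction, about 1.1 N at the post), stays where it is left.

How it is judged:
By the outcome, as a careful person would: the job done as asked, in the order asked, and still so for the second after the job is handed in, while the arm keeps its last pose, push and grip.
It also fails if it takes over 56 s, if anything falls off the work surface, if the arm or the gripper's body presses on something with over 40 N, if the wrist force passes 120 N, or if a joint passes its speed limit or range.

## Robot

A 6-joint arm with a two-finger parallel gripper is mounted at the origin on a cart in front of the work surface, level with it; the furniture and walls round the work are solid. World frame = base frame: x ahead of the robot, y to its left, z up, the work surface at z = 0. Lengths are in m, angles in degrees, forces in N, time in s.
With the tool pointing down it reaches from about 0.4 to 0.825 m from the base axis. Payload 7 kg.
Tool frame: the origin (TCP) lies on the centre line of the jaws, within the pads' length; the fingertips stand 11 mm ahead of it and the grasp point (between the pads) lies 8 mm behind it; z points along the fingers, y is the direction in which the jaws open and shut (so a half turn about z gives the same grasp; the last joint's range is limited). The gripper opens to 88 mm and grips with 3 to 60 N. Pads are 19 mm wide; open, the fingers measure 130 mm over their backs; the gripper's body (78 mm by 193 mm) begins 47 mm behind the grasp point.
Start: joints at [80.85, 20.546, 0.682, 0, -70.136, -16.507], TCP at [0.292, 0.608, 0.238] pointing down, gripper open.
Joint ranges: [-176.03, 176.03], [-82.01, 121.73], [-58.28, 71.71], [-173.87, 95.51], [-174.79, -0.11], [-173.66, 173.66]. Speed limits (degrees/s): [136.94, 136.94, 172.46, 180, 180, 180].

## Interface

Orientations are given as [roll, pitch, yaw] about the fixed x, y, z axes, in that order (R = Rz(yaw) Ry(pitch) Rx(roll)).
In Python, from plant import ctrl, cams, order gives the robot as it stands.
- The arm moves only by the tool jog_arm, never from a script. Its argument "motion" is a list of rows, each an object with "offset": the shift along the tool's x, y, z in mm, a list of three; "roll": the turn about the tool's z in rad; "hand": the finger opening in mm, from 0 to 87.6. A call has 1 to 20 rows; each row is the pose to reach, as a shift and turn from the pose commanded when the call began, along the tool's axes at that moment; what a row does not reach only later rows make up. A row lasts 1/12 s, in which the tool goes at most 41.7 mm and 7.16 degrees, less where a joint would pass 70% of its speed; a pose out of reach is approached as far as the arm can. A call with a gripper value outside its range is refused whole. The fingers move at their own pace and stop on an object; the grip force is fixed at half the most. Time passes only in rows, so rows that repeat a pose let the fingers close. It gives the time, the measured TCP pose, the force and the opening at its end, in the units of the state.
- ctrl.get_obs(): the state, without advancing time (a new reading comes with each control period).
- cams.snapshot(name): name is "scene" or "top" or "wrist"; returns a dict with "img" (400x640x3 uint8, red, green, blue), "K" (3x3 intrinsics, pixels), "D" ([k1, k2, p1, p2, k3] as OpenCV has them; the pictures are not rectified), "cam_to_world" (4x4, takes a point from camera to world coordinates); the wrist camera has in their place "T_tool_cam" (4x4, takes a point from camera to tool coordinates, whose origin is the TCP and whose axes are the flange's). Camera axes: x right, y down, z forward; pixel columns grow to the right and rows downward; lengths in m; the calibration is good to about 2 mm. A picture is of the moment at which its call begins: read the wrist's pose just before it. There is no depth.
- order.close_job(): hands the job in, once; it reports no verdict.
The state is a dict: "clock": time; "joint_pos": joint angles; "qvel": joint speeds; "tau": joint torques, N m; "tool_pos": TCP position; "orientation": TCP orientation; "force": force on the tool from outside, world axes, zero at the start; "moment": the same for the moment, N m; "opening": finger opening in m.
Only numpy, scipy, OpenCV 4.12 (cv2) and the standard library are available. Lean on these libraries where they do the work, as an engineer would, in place of code of your own. Each camera call takes 0.05 s, during which the arm holds its last target. There are 200 camera calls.

## Working session

There is one attempt and no reset: what is moved stays moved. The work goes in short steps, Python scripts to look and compute and a tool call to move; the robot and the scene stay as the last step left them, time stands still between calls to the robot, and variables do not carry over. Pictures are saved under pics/ and viewed, about 8 in all and at most 12, crops included, and the job is handed in when it is done.

Besides the shell and the picture viewer there is one more tool, called after "Request:" by a JSON object that holds its "fn" and its "kwargs", one argument or row to a line. jog_arm: Moves the arm, as the interface text tells. Its arguments: {"type":"object","properties":{"motion":{"type":"array"}},"required":["motion"]}

```bash
ls; mkdir -p pics; python3 - <<'E'
from plant import ctrl,cams
import cv2
print(ctrl.get_obs())
for n in ("top","scene"):
    s=cams.snapshot(n); cv2.imwrite(f"pics/{n}0.png",s["img"][:,:,::-1]); print(n,s["K"],s["D"],s["cam_to_world"])
E
```

```text
pics
{'clock': 0.0, 'joint_pos': array([ 8.08491783e+01,  2.05893537e+01,  6.31757528e-01, -1.93592006e-02,
       -7.01351336e+01, -1.65073646e+01]), 'qvel': array([ 0.0247333 ,  0.00387475, -0.08092708,  0.14848442, -0.001045  ,
       -0.03708249]), 'tau': array([-1.11808067e-04, -5.82728577e+01,  2.93045461e+01,  6.99710771e+00,
        6.76569500e-03, -1.66954387e-04]), 'tool_pos': array([0.29209195, 0.60799119, 0.23663324]), 'orientation': array([ 1.79905921e+02, -8.90182272e-03, -2.56647721e+01]), 'force': array([ 1.20579741,  0.48197115, -0.32080433]), 'moment': array([ 0.04360384,  0.0172575 , -0.03353156]), 'opening': 0.08781998262663722}
top [[415.79402095   0.         310.84852926]
 [  0.         415.79402095 190.86176779]
 [  0.           0.           1.        ]] [-0.09744711  0.          0.          0.          0.        ] [[ 0.02599239 -0.9831516   0.18093461  0.41223341]
 [-0.99957306 -0.02314462  0.01783308  0.04648553]
 [-0.01334496 -0.18132089 -0.98333344  1.06176331]
 [ 0.          0.          0.          1.        ]]
scene [[504.62814156   0.         315.39505874]
 [  0.         504.62814156 204.79329071]
 [  0.           0.           1.        ]] [0.02913568 0.         0.         0.         0.        ] [[ 0.90950222 -0.27358981  0.31297656  0.10144429]
 [-0.41554165 -0.61907393  0.66638773 -0.96868122]
 [ 0.01143874 -0.73613591 -0.67673708  1.13230702]
 [ 0.          0.          0.          1.        ]]
```

View pics/top0.png

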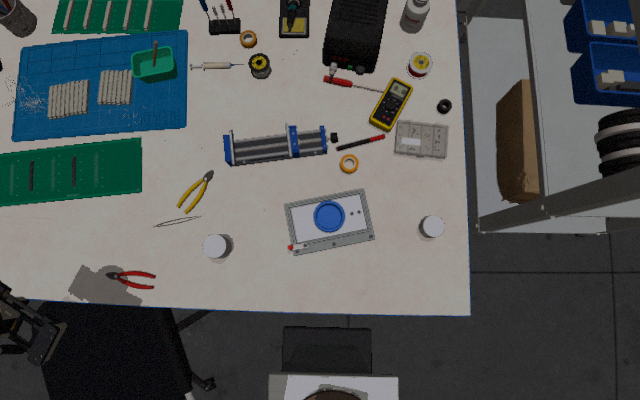

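View pics/scene0.png

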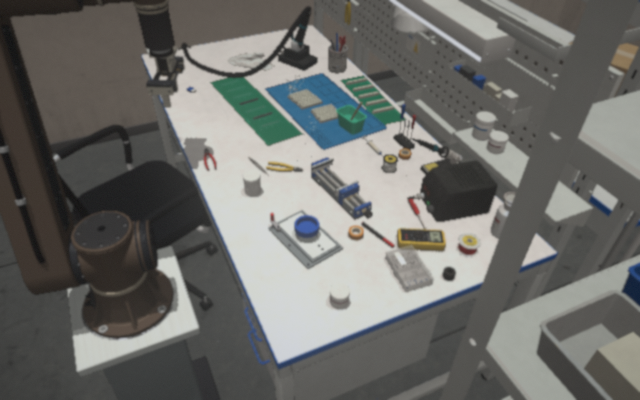

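Top view: jars at (217,246) and (432,226), dock near (330,220) with the red post at (291,247) and blue ring at (329,215). Next I'll measure these and zoom in.

```bash
cat > h.py <<'E'
import numpy as np, cv2
from plant import ctrl,cams
from scipy.spatial.transform import Rotation as R
def pose(o):
    T=np.eye(4); T[:3,:3]=R.from_euler('xyz',o["orientation"],degrees=True).as_matrix(); T[:3,3]=o["tool_pos"]; return T
def snap(n):
    if n=="wrist":
        o=ctrl.get_obs(); s=cams.snapshot(n); s["cam_to_world"]=pose(o)@s["T_tool_cam"]
    else: s=cams.snapshot(n)
    return s
def ray(s,uv,z):
    p=cv2.undistortPoints(np.array(uv,float).reshape(-1,1,2),s["K"],s["D"]).reshape(-1,2)
    T=s["cam_to_world"]; d=np.c_[p,np.ones(len(p))]@T[:3,:3].T
    return T[:3,3]+d*((z-T[2,3])/d[:,2])[:,None]
def proj(s,P):
    W=np.linalg.inv(s["cam_to_world"])
    return cv2.projectPoints(np.array(P,float).reshape(-1,3),cv2.Rodrigues(W[:3,:3])[0],W[:3,3],s["K"],s["D"])[0].reshape(-1,2)
def blobs(m,amin=5):
    n,l,st,c=cv2.connectedComponentsWithStats(m.astype(np.uint8))
    return [(c[i],st[i]) for i in range(1,n) if st[i,4]>=amin]
def hsv(s): return cv2.cvtColor(s["img"],cv2.COLOR_RGB2HSV)
def red(s):
    h=hsv(s); return ((h[...,0]<8)|(h[...,0]>172))&(h[...,1]>140)&(h[...,2]>80)
def blue(s):
    h=hsv(s); return (h[...,0]>100)&(h[...,0]<125)&(h[...,1]>120)&(h[...,2]>60)
E
python3 - <<'E'
from h import *
t=snap("top"); s=snap("scene")
def box(m,x0,y0,x1,y1):
    k=np.zeros_like(m); k[y0:y1,x0:x1]=m[y0:y1,x0:x1]; return k
for c,st in blobs(box(blue(t),280,185,380,260)): print("ring",c,st,ray(t,c,.06))
for c,st in blobs(box(red(t),280,185,380,260)): print("post",c,st,ray(t,c,.048))
for nm,b,z in(("L",(195,225,240,265),.072),("R",(412,208,450,245),.05)):
    h=hsv(t); m=(h[...,2]>205)&(h[...,1]<25)
    print(nm, [(c,st,ray(t,c,.072),ray(t,c,.05)) for c,st in blobs(box(m,*b),30)])
a=cv2.resize(t["img"][180:270,190:460],None,fx=2.9,fy=2.9,interpolation=3)
b=cv2.resize(s["img"][160:220,225:345],None,fx=3.2,fy=3.2,interpolation=3)
c=cv2.resize(s["img"][250:320,290:390],None,fx=3.2,fy=3.2,interpolation=3)
H=np.zeros((560,783,3),np.uint8); H[:261]=a[:, :783]; H[270:270+b.shape[0],:b.shape[1]]=b; H[270:270+c.shape[0],400:400+c.shape[1]]=c
cv2.imwrite("pics/m1.png",H[:,:,::-1])
E
```

```text
ring [328.78608924 216.01968504] [314 200  31  32 762] [[0.53561862 0.01958751 0.06      ]]
post [289.94117647 246.82352941] [288 245   5   5  17] [[0.45957864 0.1119901  0.048     ]]
L []
R []
```

View pics/m1.png

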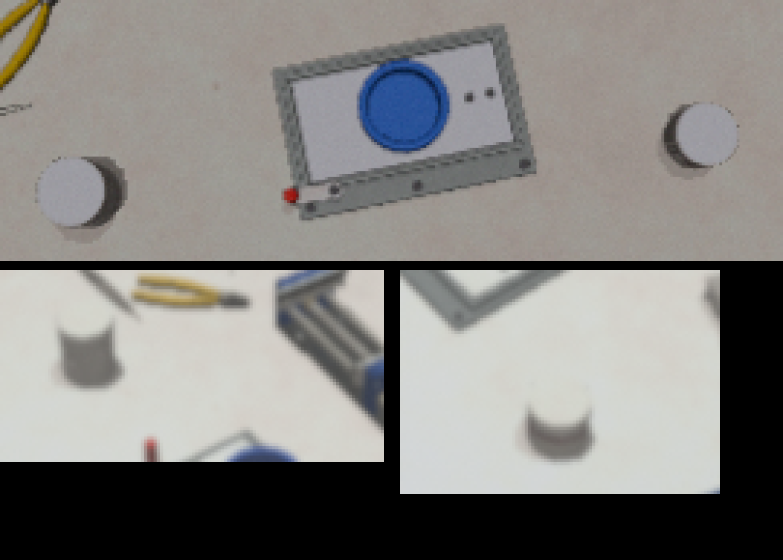

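The left jar is clearly taller, so it is jar_paste; its top centre is near (214.8,245.9) in the top image. Dock corners in the crop are about (302,219), (536,171), (503,25) and (275,70).

```bash
python3 - <<'E'
from h import *
t=snap("top")
q=lambda l:[(a/2.9+190,b/2.9+180) for a,b in l]
print("jar",ray(t,q([(72,191)]),.072), "jar edge w",ray(t,q([(36,191),(106,191)]),.072))
C=ray(t,q([(302,219),(536,171),(503,25),(275,70)]),.010); print(C)
for i,j in((1,0),(2,3)):
    d=C[j]-C[i]; print("len",np.linalg.norm(d),"yaw",np.degrees(np.arctan2(d[1],d[0]))-90)
for i,j in((0,3),(1,2)):
    d=C[j]-C[i]; print("len",np.linalg.norm(d),"yaw",np.degrees(np.arctan2(d[1],d[0])))
ring=ray(t,(328.8,216),.058)[0]
for y in (10,11,12,13,14):
    r=np.radians(y); M=np.array([[np.cos(r),-np.sin(r)],[np.sin(r),np.cos(r)]])
    pv=ring[:2]+M@[-.056,.072]; p=ray(t,(289.9,246.8),.048)[0][:2]; d=M.T@(p-pv)
    print(y,pv,p,np.linalg.norm(d),np.arctan2(d[0],d[1]), "post final", pv+M@[.036,0], "center",C.mean(0)[:2]+M@[.0075,0])
E
```

```text
jar [[0.455518   0.29009942 0.072     ]] jar edge w [[0.45456136 0.32019674 0.072     ]
 [0.45639498 0.26180979 0.072     ]]
[[ 0.43992629  0.10317864  0.01      ]
 [ 0.48621211 -0.09900513  0.01      ]
 [ 0.61481174 -0.0696849   0.01      ]
 [ 0.56963271  0.13128137  0.01      ]]
len 0.20741420108057082 yaw 12.89449478239078
len 0.2059820007214218 yaw 12.669968218396875
len 0.13271592523355433 yaw 12.224985613130238
len 0.131899731209181 yaw 12.843676981429326
10 [0.46826194 0.08068281] [0.45963278 0.112092  ] 0.03257299248703744 -0.09358565275665885 post final [0.50371502 0.08693414] center [0.53503177 0.01774486]
11 [0.46720447 0.0794928 ] [0.45963278 0.112092  ] 0.03346697461121471 -0.036233537418610066 post final [0.50254305 0.08636192] center [0.53500792 0.01787356]
12 [0.46616794 0.07828452] [0.45963278 0.112092  ] 0.034433327331840353 0.018489574629942395 post final [0.50138125 0.08576934] center [0.53498182 0.01800183]
13 [0.46515265 0.07705833] [0.45963278 0.112092  ] 0.035465853675648126 0.07061861751430647 post final [0.50022997 0.08515657] center [0.53495349 0.01812963]
14 [0.46415891 0.07581461] [0.45963278 0.112092  ] 0.03655864661762826 0.12022303317532793 post final [0.49908955 0.0845238 ] center [0.53492293 0.01825691]
```

```bash
cat >> h.py <<'E'
def go(p,yaw):
    "offset (mm, tool axes) and roll (rad) from the measured pose to tip-down target"
    o=ctrl.get_obs(); T=pose(o)
    y=o["orientation"][2]; d=(yaw-y+180)%360-180
    print("off",np.round(T[:3,:3].T@(np.array(p)-T[:3,3])*1000,1),"roll",round(-np.radians(d),3))
def state():
    o=ctrl.get_obs(); print({k:np.round(o[k],4) for k in("clock","joint_pos","tool_pos","orientation","force","opening")})
E
python3 -c "
from h import *
go([.4596,.112,.16],-81); print(cams.snapshot('wrist')['T_tool_cam'])"
```

```text
off [365.8 374.7  77.4] roll 0.966
[[ 1.11435268e-03 -9.56953692e-01 -2.90238506e-01  7.76315763e-02]
 [ 9.99999346e-01  9.91515303e-04  5.70281731e-04 -1.11536213e-03]
 [-2.57957287e-04 -2.90238952e-01  9.56954170e-01 -1.46704152e-01]
 [ 0.00000000e+00  0.00000000e+00  0.00000000e+00  1.00000000e+00]]
```

Request:
{"fn": "jog_arm", "kwargs": {
  "motion": [
    {"offset": [366, 375, 77], "roll": 0.966, "hand": 30},
    {"offset": [366, 375, 77], "roll": 0.966, "hand": 30},
    {"offset": [366, 375, 77], "roll": 0.966, "hand": 30},
    {"offset": [366, 375, 77], "roll": 0.966, "hand": 30},
    {"offset": [366, 375, 77], "roll": 0.966, "hand": 30},
    {"offset": [366, 375, 77], "roll": 0.966, "hand": 30},
    {"offset": [366, 375, 77], "roll": 0.966, "hand": 30},
    {"offset": [366, 375, 77], "roll": 0.966, "hand": 30},
    {"offset": [366, 375, 77], "roll": 0.966, "hand": 30},
    {"offset": [366, 375, 77], "roll": 0.966, "hand": 30},
    {"offset": [366, 375, 77], "roll": 0.966, "hand": 30},
    {"offset": [366, 375, 77], "roll": 0.966, "hand": 30},
    {"offset": [366, 375, 77], "roll": 0.966, "hand": 30},
    {"offset": [366, 375, 77], "roll": 0.966, "hand": 30},
    {"offset": [366, 375, 77], "roll": 0.966, "hand": 30},
    {"offset": [366, 375, 77], "roll": 0.966, "hand": 30},
    {"offset": [366, 375, 77], "roll": 0.966, "hand": 30},
    {"offset": [366, 375, 77], "roll": 0.966, "hand": 30}
  ]
}}

```text
clock: 1.8
tool_pos: [0.4598, 0.1129, 0.1608]
orientation: [-180.0, 0.0, -80.9]
force: [-0.7, -0.2, -0.7]
opening: 0.0302
```

```bash
python3 - <<'E'
from h import *
state(); w=snap("wrist"); cv2.imwrite("pics/w1.png",w["img"][:,:,::-1])
for c,st in blobs(red(w),40): print(c,st,ray(w,c,.0515))
for c,st in blobs(blue(w),200): print("blue",c,st,ray(w,c,.06))
E
```

```text
{'clock': np.float64(1.8), 'joint_pos': array([ 3.76967e+01,  5.31960e+00, -3.02956e+01, -4.00000e-04,
       -5.43550e+01, -2.86150e+01]), 'tool_pos': array([0.4598, 0.1129, 0.1608]), 'orientation': array([-1.79974e+02,  1.45000e-02, -8.09185e+01]), 'force': array([-0.6743, -0.2319, -0.6605]), 'opening': np.float64(0.0302)}
[323.58695652 193.6884058 ] [317 187  14  14 138] [[0.45842299 0.11431578 0.0515    ]]
blue [505.97731569 112.68620038] [467   0  76 236 529] [[0.33245884 0.02621299 0.06      ]]
blue [240.56185802  59.32298562] [ 187    2  106  113 8762] [[0.53445884 0.02084    0.06      ]]
blue [10.84195402 45.30747126] [  0  37  23  17 348] [[0.69954204 0.03705868 0.06      ]]
blue [ 12.52631579 145.87218045] [  0 132  30  27 665] [[0.70686047 0.11181603 0.06      ]]
```

View pics/w1.png

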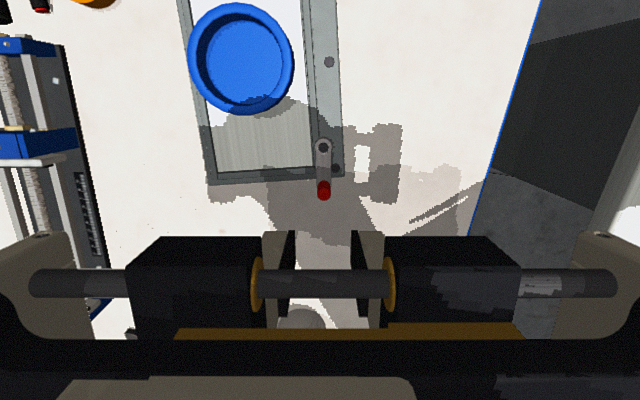

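The wrist view shows the post top at (324,194) and the pivot at (323,147), with the ring at (241,59). This agrees with the top view to about 2 mm.

```bash
python3 - <<'E'
from h import *
w=snap("wrist"); print(ray(w,(323,147),.026))
go([.4586,.1140,.041],-79.5)
E
```

```text
[[0.46452881 0.07935476 0.026     ]]
off [ -1.3   0.9 119.7] roll -0.025
```

Request:
{"fn": "jog_arm", "kwargs": {
  "motion": [
    {"offset": [-1.3, 0.9, 40], "roll": -0.025, "hand": 30},
    {"offset": [-1.3, 0.9, 70], "roll": -0.025, "hand": 30},
    {"offset": [-1.3, 0.9, 90], "roll": -0.025, "hand": 30},
    {"offset": [-1.3, 0.9, 105], "roll": -0.025, "hand": 30},
    {"offset": [-1.3, 0.9, 115], "roll": -0.025, "hand": 30},
    {"offset": [-1.3, 0.9, 119.5], "roll": -0.025, "hand": 30},
    {"offset": [-1.3, 0.9, 119.5], "roll": -0.025, "hand": 14},
    {"offset": [-1.3, 0.9, 119.5], "roll": -0.025, "hand": 14},
    {"offset": [-1.3, 0.9, 119.5], "roll": -0.025, "hand": 14},
    {"offset": [-1.3, 0.9, 119.5], "roll": -0.025, "hand": 14},
    {"offset": [-1.3, 0.9, 119.5], "roll": -0.025, "hand": 14}
  ]
}}

```text
clock: 2.82
tool_pos: [0.4591, 0.1134, 0.0418]
orientation: [-179.9, 0.0, -79.6]
force: [-1.1, 0.1, 0.4]
opening: 0.014
```

```bash
python3 - <<'E'
from h import *
state()
o=ctrl.get_obs(); T=pose(o); y0=o["orientation"][2]
pv=np.array([.4648,.0789]); a0=np.radians(12.7)
p0=T[:2,3]
for ph in list(range(8,92,7))+[90,93,95]:
    f=np.radians(ph); d=np.array([np.sin(f),np.cos(f)]); M=np.array([[np.cos(a0),-np.sin(a0)],[np.sin(a0),np.cos(a0)]])
    t=np.r_[pv+.036*(M@d),.041]
    print(ph,np.round(T[:3,:3].T@(t-T[:3,3])*1000,1), round(np.radians(y0-(12.7-ph-90)),3))
E
```

```text
{'clock': np.float64(2.8167), 'joint_pos': array([ 3.78019e+01,  1.48646e+01, -3.83875e+01,  4.40000e-03,
       -3.66635e+01, -2.73728e+01]), 'tool_pos': array([0.4591, 0.1134, 0.0418]), 'orientation': array([-1.799239e+02,  3.650000e-02, -7.956730e+01]), 'force': array([-1.1025,  0.0762,  0.4188]), 'opening': np.float64(0.014)}
8 [-0.9 -2.9  0.8] 0.1
15 [-0.2 -7.3  0.8] 0.222
22 [  1.1 -11.5   0.8] 0.344
29 [  2.8 -15.5   0.8] 0.467
36 [  5.  -19.3   0.8] 0.589
43 [  7.7 -22.8   0.8] 0.711
50 [ 10.7 -26.    0.8] 0.833
57 [ 14.2 -28.7   0.8] 0.955
64 [ 17.9 -31.1   0.8] 1.077
71 [ 21.9 -32.9   0.8] 1.2
78 [ 26.1 -34.2   0.8] 1.322
85 [ 30.4 -35.1   0.8] 1.444
90 [ 33.5 -35.3   0.8] 1.531
93 [ 35.4 -35.3   0.8] 1.584
95 [ 36.7 -35.3   0.8] 1.618
```

Request:
{"fn": "jog_arm", "kwargs": {
  "motion": [
    {"offset": [-0.9, -2.9, 0], "roll": 0.1, "hand": 14},
    {"offset": [-0.2, -7.3, 0], "roll": 0.222, "hand": 14},
    {"offset": [1.1, -11.5, 0], "roll": 0.344, "hand": 14},
    {"offset": [2.8, -15.5, 0], "roll": 0.467, "hand": 14},
    {"offset": [5, -19.3, 0], "roll": 0.589, "hand": 14},
    {"offset": [7.7, -22.8, 0], "roll": 0.711, "hand": 14},
    {"offset": [10.7, -26, 0], "roll": 0.833, "hand": 14},
    {"offset": [14.2, -28.7, 0], "roll": 0.955, "hand": 14},
    {"offset": [17.9, -31.1, 0], "roll": 1.077, "hand": 14},
    {"offset": [21.9, -32.9, 0], "roll": 1.2, "hand": 14},
    {"offset": [26.1, -34.2, 0], "roll": 1.322, "hand": 14},
    {"offset": [30.4, -35.1, 0], "roll": 1.444, "hand": 14},
    {"offset": [33.5, -35.3, 0], "roll": 1.531, "hand": 14},
    {"offset": [34.5, -35.3, 0], "roll": 1.55, "hand": 14},
    {"offset": [34.5, -35.3, 0], "roll": 1.55, "hand": 14}
  ]
}}

```text
clock: 4.07
tool_pos: [0.5001, 0.0856, 0.0415]
orientation: [180.0, 0.1, -168.3]
force: [0.3, 0.8, 0.7]
opening: 0.0141
```

```bash
python3 - <<'E'
from h import *
state()
E
```

```text
{'clock': np.float64(4.0667), 'joint_pos': array([ 3.192690e+01,  1.759140e+01, -3.408750e+01,  4.200000e-03,
       -3.825370e+01, -1.102553e+02]), 'tool_pos': array([0.5001, 0.0856, 0.0415]), 'orientation': array([ 1.799791e+02,  6.410000e-02, -1.683251e+02]), 'force': array([0.3375, 0.7674, 0.6815]), 'opening': np.float64(0.0141)}
```

Request:
{"fn": "jog_arm", "kwargs": {
  "motion": [
    {"offset": [0, -1, 0], "roll": 0, "hand": 14},
    {"offset": [0, -2, 0], "roll": 0, "hand": 14},
    {"offset": [0, -2.5, 0], "roll": 0, "hand": 14},
    {"offset": [0, -2.5, 0], "roll": 0, "hand": 14},
    {"offset": [0, -2.5, 0], "roll": 0, "hand": 14}
  ]
}}

```text
clock: 4.48
tool_pos: [0.5004, 0.0847, 0.0414]
orientation: [179.9, 0.1, -168.2]
force: [-4.0, 9.6, 2.0]
opening: 0.0146
```

The post is on its stop: the reaction is about 10 N and it moved no further. Next I'll release, lift and move toward the jar, looking at the lock on the way.

Request:
{"fn": "jog_arm", "kwargs": {
  "motion": [
    {"offset": [0, 1, 0], "roll": 0, "hand": 30},
    {"offset": [0, 1, 0], "roll": 0, "hand": 30},
    {"offset": [0, 1, 0], "roll": 0, "hand": 30},
    {"offset": [0, 1, -30], "roll": 0, "hand": 30},
    {"offset": [0, 1, -70], "roll": 0, "hand": 30},
    {"offset": [0, 1, -110], "roll": 0, "hand": 50},
    {"offset": [0, 1, -130], "roll": 0, "hand": 80},
    {"offset": [0, 1, -130], "roll": 0, "hand": 87},
    {"offset": [0, 1, -130], "roll": 0, "hand": 87}
  ]
}}

```text
clock: 5.23
tool_pos: [0.5004, 0.0841, 0.1724]
orientation: [179.9, 0.2, -168.4]
force: [-0.5, -0.2, -0.9]
opening: 0.0512
```

```bash
python3 - <<'E'
from h import *
state(); w=snap("wrist"); t=snap("top")
a=np.zeros((600,640,3),np.uint8); a[:400]=w["img"]; a[400:]=cv2.resize(t["img"][180:280,180:500],None,fx=2,fy=2,interpolation=3)
cv2.imwrite("pics/w2.png",a[:,:,::-1])
for c,st in blobs(red(w),40): print(c,st,ray(w,c,.0515))
go([.4555,.29,.17],-81)
E
```

```text
{'clock': np.float64(5.2333), 'joint_pos': array([ 3.17513e+01,  7.81000e+00, -2.56122e+01,  2.70000e-03,
       -5.64128e+01, -1.10115e+02]), 'tool_pos': array([0.5004, 0.0841, 0.1724]), 'orientation': array([ 1.799454e+02,  1.557000e-01, -1.683623e+02]), 'force': array([-0.5178, -0.1741, -0.8867]), 'opening': np.float64(0.0512)}
[324.99186992 188.56910569] [319 181  13  14 123] [[0.49879972 0.08759301 0.0515    ]]
off [1.30e+00 2.11e+02 2.00e-01] roll -1.525
```

View pics/w2.png

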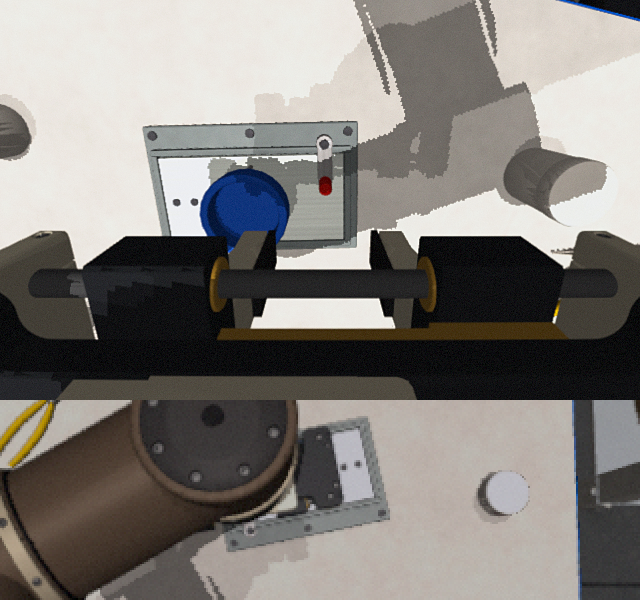

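The turnbutton arm now points from the pivot (324,143) to the post (325,188), square to the dock edge and across the carrier, so it is locked. Next is the hover over the jar.

Request:
{"fn": "jog_arm", "kwargs": {
  "motion": [
    {"offset": [1, 40, -10], "roll": -0.12, "hand": 87},
    {"offset": [1, 80, -10], "roll": -0.24, "hand": 87},
    {"offset": [1, 120, -10], "roll": -0.37, "hand": 87},
    {"offset": [1, 160, -10], "roll": -0.49, "hand": 87},
    {"offset": [1, 200, -10], "roll": -0.61, "hand": 87},
    {"offset": [1, 211, -10], "roll": -0.73, "hand": 87},
    {"offset": [1, 211, -10], "roll": -0.86, "hand": 87},
    {"offset": [1, 211, -10], "roll": -0.98, "hand": 87},
    {"offset": [1, 211, -10], "roll": -1.1, "hand": 87},
    {"offset": [1, 211, -10], "roll": -1.22, "hand": 87},
    {"offset": [1, 211, -10], "roll": -1.35, "hand": 87},
    {"offset": [1, 211, -10], "roll": -1.47, "hand": 87},
    {"offset": [1, 211, -10], "roll": -1.525, "hand": 87},
    {"offset": [1, 211, -10], "roll": -1.525, "hand": 87},
    {"offset": [1, 211, -10], "roll": -1.525, "hand": 87}
  ]
}}

```text
clock: 6.58
tool_pos: [0.4561, 0.29, 0.1797]
orientation: [179.9, -0.1, -81.1]
force: [0.3, -0.7, 0.4]
opening: 0.0872
```

```bash
python3 - <<'E'
from h import *
state(); w=snap("wrist"); cv2.imwrite("pics/w3.png",w["img"][:,:,::-1])
E
```

```text
{'clock': np.float64(6.5833), 'joint_pos': array([ 5.32290e+01,  1.06897e+01, -2.09512e+01, -9.50000e-03,
       -5.85119e+01, -4.43569e+01]), 'tool_pos': array([0.4561, 0.29  , 0.1797]), 'orientation': array([ 1.798851e+02, -1.011000e-01, -8.113280e+01]), 'force': array([ 0.3339, -0.6624,  0.4311]), 'opening': np.float64(0.0872)}
```

View pics/w3.png

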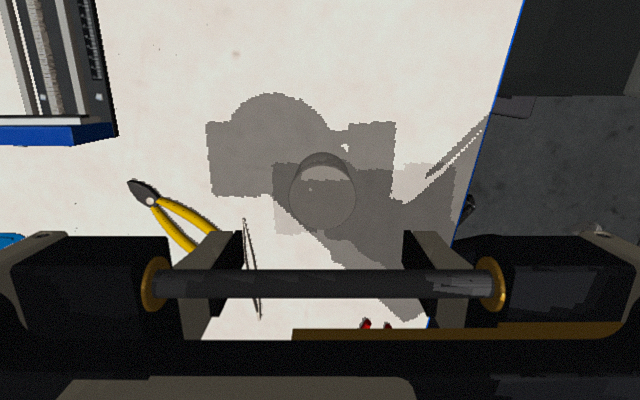

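```bash
python3 - <<'E'
from h import *
w=snap("wrist"); t=snap("top")
print("jar",ray(w,[(322,196.5),(289,196.5),(355,196.5),(322,163)],.072))
print("tweez top",ray(t,[(200,216),(152,226)],.003),"pliers",ray(t,[(180,211),(190,212)],.008))
print("tweez wrist",ray(w,[(244,219),(260,318)],.003),ray(w,[(214,245)],.008))
h=hsv(w); y=(h[...,0]>18)&(h[...,0]<32)&(h[...,1]>150); print(blobs(y,30)[:3])
E
```

```text
jar [[0.45564379 0.29352174 0.072     ]
 [0.48306043 0.29781114 0.072     ]
 [0.42821769 0.28923163 0.072     ]
 [0.4600676  0.26523657 0.072     ]]
tweez top [[0.53413013 0.35091793 0.003     ]
 [0.50435907 0.47659786 0.003     ]] pliers [[0.54509957 0.40322718 0.008     ]
 [0.54321573 0.37655622 0.008     ]]
tweez wrist [[0.53249259 0.3536848  0.003     ]
 [0.50262436 0.47907317 0.003     ]] [[0.56167511 0.38740608 0.008     ]]
[(array([187.33649289, 214.31595577]), array([156, 197,  63,  37, 633], dtype=int32)), (array([173.25252525, 229.72390572]), array([151, 206,  46,  47, 594], dtype=int32)), (array([151.40442656, 284.45472837]), array([140, 256,  31,  57, 497], dtype=int32))]
```

Jar top is centred at (322,197) in the wrist view, giving (0.4556, 0.2935) against (0.4555, 0.290) from the top view. I'll grip it, release, turn 90° and grip again, so the jaws centre it in both axes.

```bash
python3 - <<'E'
from h import *
go([.4556,.2915,.037],-81)
E
```

```text
off [ -1.4   0.4 143.5] roll -0.002
```

Request:
{"fn": "jog_arm", "kwargs": {
  "motion": [
    {"offset": [-1.4, 0.4, 40], "roll": 0, "hand": 87},
    {"offset": [-1.4, 0.4, 75], "roll": 0, "hand": 87},
    {"offset": [-1.4, 0.4, 105], "roll": 0, "hand": 87},
    {"offset": [-1.4, 0.4, 125], "roll": 0, "hand": 87},
    {"offset": [-1.4, 0.4, 138], "roll": 0, "hand": 87},
    {"offset": [-1.4, 0.4, 142.5], "roll": 0, "hand": 87},
    {"offset": [-1.4, 0.4, 142.5], "roll": 0, "hand": 75},
    {"offset": [-1.4, 0.4, 142.5], "roll": 0, "hand": 68},
    {"offset": [-1.4, 0.4, 142.5], "roll": 0, "hand": 63},
    {"offset": [-1.4, 0.4, 142.5], "roll": 0, "hand": 60},
    {"offset": [-1.4, 0.4, 142.5], "roll": 0, "hand": 58},
    {"offset": [-1.4, 0.4, 142.5], "roll": 0, "hand": 56},
    {"offset": [-1.4, 0.4, 142.5], "roll": 0, "hand": 54},
    {"offset": [-1.4, 0.4, 142.5], "roll": 0, "hand": 54},
    {"offset": [-1.4, 0.4, 142.5], "roll": 0, "hand": 54}
  ]
}}

```text
clock: 7.98
tool_pos: [0.4562, 0.2922, 0.0393]
orientation: [-180.0, 0.0, -81.0]
force: [-1.4, -0.1, 5.6]
opening: 0.0571
```

Request:
{"fn": "jog_arm", "kwargs": {
  "motion": [
    {"offset": [0, 0, 1], "roll": 0, "hand": 87},
    {"offset": [0, 0, 1], "roll": 0, "hand": 87},
    {"offset": [0, 0, 1], "roll": 0, "hand": 87},
    {"offset": [0, 0, 1], "roll": 0, "hand": 87},
    {"offset": [0, 0, 1], "roll": 0, "hand": 87},
    {"offset": [0, 0, 1], "roll": -1.571, "hand": 87},
    {"offset": [0, 0, 1], "roll": -1.571, "hand": 87},
    {"offset": [0, 0, 1], "roll": -1.571, "hand": 87},
    {"offset": [0, 0, 1], "roll": -1.571, "hand": 87},
    {"offset": [0, 0, 1], "roll": -1.571, "hand": 87},
    {"offset": [0, 0, 1], "roll": -1.571, "hand": 87},
    {"offset": [0, 0, 1], "roll": -1.571, "hand": 87},
    {"offset": [0, 0, 1], "roll": -1.571, "hand": 87},
    {"offset": [0, 0, 1], "roll": -1.571, "hand": 87},
    {"offset": [0, 0, 1], "roll": -1.571, "hand": 87},
    {"offset": [0, 0, 1], "roll": -1.571, "hand": 87},
    {"offset": [0, 0, 1], "roll": -1.571, "hand": 87},
    {"offset": [0, 0, 1], "roll": -1.571, "hand": 87},
    {"offset": [0, 0, 1], "roll": -1.571, "hand": 87}
  ]
}}

```text
clock: 9.57
tool_pos: [0.4559, 0.2918, 0.0374]
orientation: [180.0, 0.0, 9.2]
force: [-0.5, 0.8, 0.9]
opening: 0.0873
```

Request:
{"fn": "jog_arm", "kwargs": {
  "motion": [
    {"offset": [0, 0, 0], "roll": 0, "hand": 75},
    {"offset": [0, 0, 0], "roll": 0, "hand": 68},
    {"offset": [0, 0, 0], "roll": 0, "hand": 64},
    {"offset": [0, 0, 0], "roll": 0, "hand": 61},
    {"offset": [0, 0, 0], "roll": 0, "hand": 59},
    {"offset": [0, 0, 0], "roll": 0, "hand": 57},
    {"offset": [0, 0, 0], "roll": 0, "hand": 50},
    {"offset": [0, 0, 0], "roll": 0, "hand": 45},
    {"offset": [0, 0, 0], "roll": 0, "hand": 45},
    {"offset": [0, 0, 0], "roll": 0, "hand": 45}
  ]
}}

```text
clock: 10.4
tool_pos: [0.4561, 0.2922, 0.0378]
orientation: [-180.0, -0.0, 9.0]
force: [-0.1, 2.0, 2.4]
opening: 0.0572
```

Request:
{"fn": "jog_arm", "kwargs": {
  "motion": [
    {"offset": [0, 0, -10], "roll": 0, "hand": 45},
    {"offset": [0, 0, -30], "roll": 0, "hand": 45},
    {"offset": [0, 0, -60], "roll": 0, "hand": 45},
    {"offset": [0, 0, -90], "roll": 0, "hand": 45},
    {"offset": [0, 0, -110], "roll": 0, "hand": 45},
    {"offset": [0, 0, -120], "roll": 0, "hand": 45},
    {"offset": [0, 0, -120], "roll": 0, "hand": 45},
    {"offset": [0, 0, -120], "roll": 0, "hand": 45}
  ]
}}

```text
clock: 11.07
tool_pos: [0.4554, 0.2914, 0.1572]
orientation: [-180.0, 0.0, 9.0]
force: [-0.1, 0.1, -0.9]
opening: 0.0568
```

```bash
python3 - <<'E'
from h import *
state(); w=snap("wrist"); s=snap("scene")
a=np.zeros((600,640,3),np.uint8); a[:400]=w["img"]; a[400:]=cv2.resize(s["img"][100:200,200:520],None,fx=2,fy=2,interpolation=3)
cv2.imwrite("pics/w4.png",a[:,:,::-1])
E
```

```text
{'clock': np.float64(11.0667), 'joint_pos': array([ 5.33724e+01,  1.19020e+01, -2.26809e+01, -3.33000e-02,
       -5.54304e+01,  4.56294e+01]), 'tool_pos': array([0.4554, 0.2914, 0.1572]), 'orientation': array([-1.799897e+02,  2.870000e-02,  8.982900e+00]), 'force': array([-0.0865,  0.1379, -0.9407]), 'opening': np.float64(0.0568)}
```

View pics/w4.png

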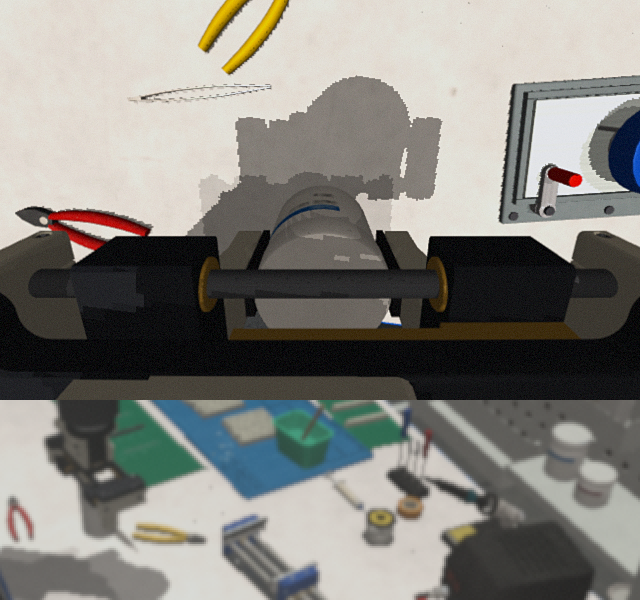

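The blue-banded jar is held upright between the pads, with the band at (310,210). I'll stop short of the ring to measure it, then go over it.

```bash
python3 - <<'E'
from h import *
go([.455,.019,.157],9)
E
```

```text
off [-42.5 268.6  -0.5] roll -0.0
```

Request:
{"fn": "jog_arm", "kwargs": {
  "motion": [
    {"offset": [-5, 30, 0], "roll": 0, "hand": 45},
    {"offset": [-10, 65, 0], "roll": 0, "hand": 45},
    {"offset": [-16, 100, 0], "roll": 0, "hand": 45},
    {"offset": [-22, 135, 0], "roll": 0, "hand": 45},
    {"offset": [-27, 170, 0], "roll": 0, "hand": 45},
    {"offset": [-33, 205, 0], "roll": 0, "hand": 45},
    {"offset": [-38, 235, 0], "roll": 0, "hand": 45},
    {"offset": [-41, 255, 0], "roll": 0, "hand": 45},
    {"offset": [-42.5, 265, 0], "roll": 0, "hand": 45},
    {"offset": [-42.5, 268.5, 0], "roll": 0, "hand": 45},
    {"offset": [-42.5, 268.5, 0], "roll": 0, "hand": 45},
    {"offset": [-42.5, 268.5, 0], "roll": 0, "hand": 45}
  ]
}}

```text
clock: 12.17
tool_pos: [0.456, 0.0204, 0.157]
orientation: [180.0, 0.1, 9.0]
force: [0.4, 0.7, -1.0]
opening: 0.0569
```

```bash
python3 - <<'E'
from h import *
state(); w=snap("wrist"); cv2.imwrite("pics/w5.png",w["img"][:,:,::-1])
m=blue(w)
for c,st in blobs(m,800):
    print(c,st)
k,_=cv2.findContours(m.astype(np.uint8),cv2.RETR_EXTERNAL,cv2.CHAIN_APPROX_NONE)
k=max(k,key=cv2.contourArea); e=cv2.fitEllipse(cv2.convexHull(k)); print(e,ray(w,e[0],.060))
E
```

```text
{'clock': np.float64(12.1667), 'joint_pos': array([ 2.74100e+01,  3.92920e+00, -3.24373e+01, -6.70000e-03,
       -5.36850e+01,  7.15949e+01]), 'tool_pos': array([0.456 , 0.0204, 0.157 ]), 'orientation': array([1.799888e+02, 5.060000e-02, 9.000900e+00]), 'force': array([ 0.405 ,  0.6675, -0.9519]), 'opening': np.float64(0.0569)}
[338.63604915  93.83824407] [ 288   39  104  109 8383]
((339.2311706542969, 93.259521484375), (103.33003234863281, 108.3766098022461), 9.1806058883667) [[0.53701914 0.02239017 0.06      ]]
```

View pics/w5.png

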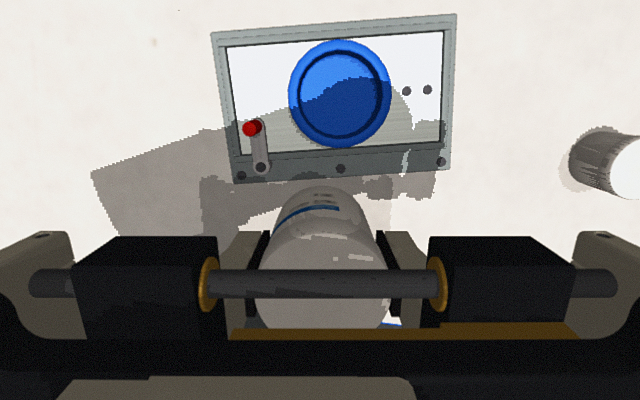

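The ring is centred at (339,93), and the locked post top at (251,128) serves as a reference because I know it by contact. It gives me the wrist bias.

```bash
python3 - <<'E'
from h import *
w=snap("wrist")
for c,st in blobs(red(w),40): print(c,st,ray(w,c,.0515))
m=red(w).astype(np.uint8); 
# ring rim inner/outer top edge: rim circle at z=.062 via hull extremes
k,_=cv2.findContours(blue(w).astype(np.uint8),0,1); k=max(k,key=cv2.contourArea).reshape(-1,2)
P=ray(w,k,.061)[:,:2]
# least-squares circle on far/side edge points
A=np.c_[2*P,np.ones(len(P))]; s=np.linalg.lstsq(A,(P**2).sum(1),rcond=None)[0]; print("circle",s[:2],np.sqrt(s[2]+s[:2]@s[:2]))
t=snap("top"); print(ray(t,[(328.8,216)],.0615))
go([.5356,.0200,.110],9)
E
```

```text
[250.13736264 127.98901099] [243 120  17  17 182] [[0.50062998 0.08665053 0.0515    ]]
circle [0.53530661 0.0220891 ] 0.03751493033132167
[[0.53548259 0.01959504 0.0615    ]]
off [78.4 13.4 47.4] roll 0.001
```

Request:
{"fn": "jog_arm", "kwargs": {
  "motion": [
    {"offset": [25, 4, 0], "roll": 0, "hand": 45},
    {"offset": [50, 9, 0], "roll": 0, "hand": 45},
    {"offset": [70, 12, 10], "roll": 0, "hand": 45},
    {"offset": [78.3, 13.3, 30], "roll": 0, "hand": 45},
    {"offset": [78.3, 13.3, 45], "roll": 0, "hand": 45},
    {"offset": [78.3, 13.3, 45], "roll": 0, "hand": 45},
    {"offset": [78.3, 13.3, 45], "roll": 0, "hand": 45},
    {"offset": [78.3, 13.3, 45], "roll": 0, "hand": 45}
  ]
}}

```text
clock: 12.98
tool_pos: [0.5357, 0.0197, 0.1133]
orientation: [180.0, -0.0, 9.1]
force: [-0.6, 0.5, -0.5]
opening: 0.0567
```

```bash
python3 - <<'E'
from h import *
state(); go([.5355,.0201,.082],9)
E
```

```text
{'clock': np.float64(12.9833), 'joint_pos': array([ 2.30832e+01,  1.42529e+01, -2.63282e+01,  2.74000e-02,
       -4.93869e+01,  7.59730e+01]), 'tool_pos': array([0.5357, 0.0197, 0.1133]), 'orientation': array([ 1.799876e+02, -3.600000e-02,  9.074100e+00]), 'force': array([-0.6272,  0.482 , -0.4558]), 'opening': np.float64(0.0567)}
off [-0.1 -0.5 31.3] roll 0.001
```

Lower inside the wall, to about 10 mm below the rim, and check the force.

Request:
{"fn": "jog_arm", "kwargs": {
  "motion": [
    {"offset": [0, -0.3, 6], "roll": 0, "hand": 45},
    {"offset": [0, -0.3, 10], "roll": 0, "hand": 45},
    {"offset": [0, -0.3, 14], "roll": 0, "hand": 45},
    {"offset": [0, -0.3, 18], "roll": 0, "hand": 45},
    {"offset": [0, -0.3, 21], "roll": 0, "hand": 45},
    {"offset": [0, -0.3, 23], "roll": 0, "hand": 45},
    {"offset": [0, -0.3, 23], "roll": 0, "hand": 45}
  ]
}}

```text
clock: 13.57
tool_pos: [0.535, 0.0193, 0.089]
orientation: [180.0, 0.0, 9.0]
force: [-0.3, 0.1, -1.0]
opening: 0.0567
```

Request:
{"fn": "jog_arm", "kwargs": {
  "motion": [
    {"offset": [0, 0, 3], "roll": 0, "hand": 45},
    {"offset": [0, 0, 6], "roll": 0, "hand": 45},
    {"offset": [0, 0, 9], "roll": 0, "hand": 45},
    {"offset": [0, 0, 12], "roll": 0, "hand": 45},
    {"offset": [0, 0, 15], "roll": 0, "hand": 45},
    {"offset": [0, 0, 18], "roll": 0, "hand": 45},
    {"offset": [0, 0, 20], "roll": 0, "hand": 45},
    {"offset": [0, 0, 20], "roll": 0, "hand": 45},
    {"offset": [0, 0, 20], "roll": 0, "hand": 45}
  ]
}}

```text
clock: 14.32
tool_pos: [0.5356, 0.0195, 0.0698]
orientation: [180.0, -0.0, 9.0]
force: [-1.6, -0.5, 6.6]
opening: 0.0569
```

Request:
{"fn": "jog_arm", "kwargs": {
  "motion": [
    {"offset": [0, 0, 2], "roll": 0, "hand": 45},
    {"offset": [0, 0, 4], "roll": 0, "hand": 45},
    {"offset": [0, 0, 6], "roll": 0, "hand": 45},
    {"offset": [0, 0, 7.5], "roll": 0, "hand": 45},
    {"offset": [0, 0, 8.5], "roll": 0, "hand": 45},
    {"offset": [0, 0, 8.5], "roll": 0, "hand": 45},
    {"offset": [0, 0, 8.5], "roll": 0, "hand": 45}
  ]
}}

```text
clock: 14.9
tool_pos: [0.5358, 0.0195, 0.0618]
orientation: [180.0, -0.1, 9.0]
force: [-2.5, -0.3, 10.3]
opening: 0.0568
```

Request:
{"fn": "jog_arm", "kwargs": {
  "motion": [
    {"offset": [0, 0, 1], "roll": 0, "hand": 45},
    {"offset": [0, 0, 2], "roll": 0, "hand": 45},
    {"offset": [0, 0, 2], "roll": 0, "hand": 45},
    {"offset": [0, 0, 2], "roll": 0, "hand": 45}
  ]
}}

```text
clock: 15.23
tool_pos: [0.5362, 0.0196, 0.0614]
orientation: [180.0, -0.1, 9.1]
force: [-8.2, 1.4, 25.2]
opening: 0.057
```

Request:
{"fn": "jog_arm", "kwargs": {
  "motion": [
    {"offset": [-0.6, 0, -0.3], "roll": 0, "hand": 45},
    {"offset": [-0.6, 0, -0.3], "roll": 0, "hand": 45},
    {"offset": [-0.6, 0, -0.3], "roll": 0, "hand": 45},
    {"offset": [-0.6, 0, -0.3], "roll": 0, "hand": 45},
    {"offset": [-0.6, 0, -0.3], "roll": 0, "hand": 45},
    {"offset": [-0.6, 0, -0.3], "roll": 0, "hand": 45}
  ]
}}

```text
clock: 15.73
tool_pos: [0.5359, 0.0196, 0.0614]
orientation: [180.0, -0.2, 9.1]
force: [-5.2, 1.2, 20.9]
opening: 0.0568
```

```bash
python3 - <<'E'
from h import *
state(); w=snap("wrist"); s=snap("scene")
a=np.zeros((600,640,3),np.uint8); a[:360]=w["img"][:360]; a[360:]=cv2.resize(s["img"][190:270,240:454],(640,240),interpolation=3)
cv2.imwrite("pics/w6.png",a[:,:,::-1])
for c,st in blobs(red(w),30): print(c,ray(w,c,.0515))
state()
E
```

```text
{'clock': np.float64(15.7333), 'joint_pos': array([ 2.30859e+01,  1.80979e+01, -2.95004e+01,  7.36000e-02,
       -4.22484e+01,  7.59280e+01]), 'tool_pos': array([0.5359, 0.0196, 0.0614]), 'orientation': array([ 1.799891e+02, -1.609000e-01,  9.068300e+00]), 'force': array([-5.2268,  1.2391, 20.9263]), 'opening': np.float64(0.0568)}
{'clock': np.float64(15.8333), 'joint_pos': array([ 2.30855e+01,  1.81007e+01, -2.95012e+01,  7.22000e-02,
       -4.22475e+01,  7.59267e+01]), 'tool_pos': array([0.5359, 0.0196, 0.0614]), 'orientation': array([ 1.799894e+02, -1.579000e-01,  9.065600e+00]), 'force': array([-5.5576,  1.4443, 20.9278]), 'opening': np.float64(0.0567)}
```

View pics/w6.png

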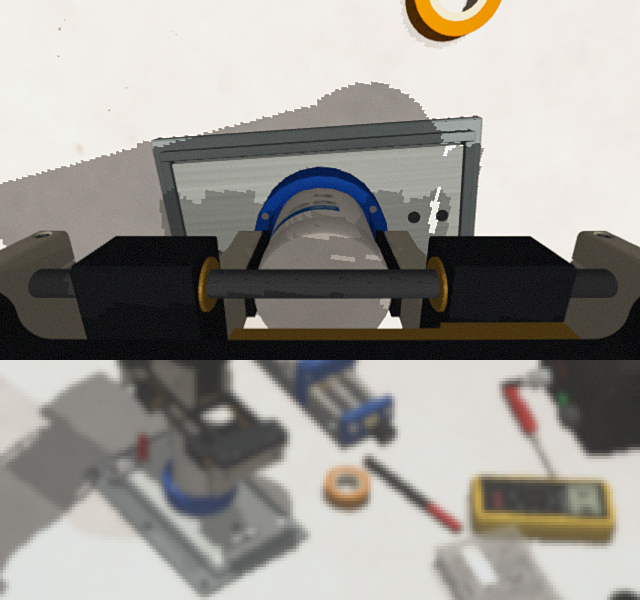

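The jar stands in the ring, with the rim at (320,180) low down around it. The push is about 21 N on the hard stop, and the grip is steady. I'll hand the job in.

```bash
python3 -c "
from plant import order
print(order.close_job())"
```

```text
the job is handed in; nothing more can be done
None
```

The carrier is locked and the blue-banded jar is pressed down in the sprung ring, still held there; I handed the job in at about 15.8 s of the 56 s.

- **Turnbutton:** I swung it by its post until it stopped moving, with about 10 N of reaction. Two later wrist pictures show the arm square across the carrier. The post was hidden behind the gripper in the final wrist picture, so its last position was not measured again.
- **Jar:** I gripped it twice, 90° apart, so the jaws centred it, then lowered it into the ring with no contact on the way in. I then pushed down by the grip on the jar.
- **Fully down:** the push was about 10 N near the end of travel, then rose to 25 N with only 0.4 mm more movement, so the ring is on its stop. The tool height puts the jar's underside at about 24 mm, with no sign of slip in the grip. I eased the push back and handed in at about 21 N.
- **Disagreements:** a sideways force of about 5 N remains, so the jar probably leans lightly on the ring wall. The wrist and top cameras differed by 2 to 3 mm in y; I settled the ring position from the post's position when it reached its stop.
- **Bystanders:** I did not touch the short jar, the pliers or the marker.

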